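Set and lock the depth stop on a capacitor sample

TASK

Set the height stand to the blue capacitor standing under it: swing the red-pegged clamp lever fully open to free the stop, push the black-knobbed stop down by its knob until its rubber foot bears lightly but firmly on the capacitor, then swing the lever back to clamp the stop tight there. Feel for the contact and do not press hard on the capacitor or shift it, and leave the things around the stand where they are.

Things in the scene. Friction and masses are not known exactly. Their poses are not given: they have to be found in the camera images.
- height_stand: Grey C-frame height stand fixed to the worktop, base 170 x 130 mm. Origin on the worktop, on the vertical axis of the sliding stop; z up, x from the stop towards the column (away from the robot at yaw 0), y to the side that carries the clamp lever. Its arm (underside 132 mm, top 158 mm above the worktop) carries the stop; the top of the round steel anvil on the base is at 23 mm.
- depth_stop: The sliding stop: black round knob (28 mm across, 20 mm tall) on a vertical 13 mm steel rod that slides only up and down through the arm. Origin at the centre of the knob's flat top, z up; at the top of its 60 mm travel 220 mm above the worktop. With the clamp open it slides down at a steady push of about 4 N and stays where it is left; clamped, it does not slide.
- foot_highest (a point): Point fixed on the stop's axis, 108 mm below the knob's top. The black rubber foot with orange band (31 mm across) is screwed out below: its underside lies 0 to 10 mm below this point, different every time, not measured. The foot is sprung, 2.5 N per mm, yielding at most 5 mm; if pressed harder, it lifts a loose stop back until 6 to 7 N remain.
- clamp_lever (a joint): Cam clamp lever on top of the arm, turning about a vertical axis. 0 = fully open, 1.10 rad = end of travel; grows clockwise seen from above (peg moves from the -x to the +x side of the stand). The brake begins to bite at about 0.5 rad and is tight from 0.85 rad on. It stays where it is left; moving it takes about 5 N at the peg when loose and up to about 9 N when tight.
- lever_peg (a point): Grip point of the lever's upright red peg (12 to 15 mm thick, 41 mm tall): a point on the peg's axis 18 mm below its top, 189 mm above the worktop. It moves with the lever, 65 mm from the pivot.
- lever_pivot (a point): Point on the lever's vertical pivot axis, level with lever_peg; at y = 42 mm in the stand's frame. In the stand's frame the direction from pivot to peg is the +y axis turned by 0.55 rad towards -x at joint value 0, and by 0.55 rad towards +x at 1.10.
- capacitor: The part: blue and white capacitor can standing loose on the anvil under the stop, 35 mm across. Origin at the centre of its underside, z up. The foot bears on the can's top face 50 mm above the origin; the two terminals above that (to 58 mm) enter the foot freely.
- clip_stand: Existing fixed test stand to the left with two tall posts (over 0.5 m) on a grey base plate; keep the arm clear of its posts. Origin on the worktop under its base.
- spare_capacitor: Bystander: another blue and white capacitor, 35 mm across, 58 mm tall, standing on the worktop to the left of the stand; origin under its centre.
- glass_beaker: Bystander: small glass beaker, 60 mm across, 70 mm tall; origin under its centre.
- meter: Bystander: yellow handheld multimeter lying near the front edge, right of the stand, 150 x 68 x 47 mm; origin under its centre.
Not all that is in view belongs to the job. What is shaped like the capacitor but orange, pink or yellow is not meant.

How it is judged:
On the way, in this order (a step that is already met when the one before it is completed fails the run):
1. the clamp lever is swung open (below 0.3 rad) (value of joint clamp_lever below 0.3 rad), for 0.2 s.
2. with the clamp open, the foot bears on the capacitor (0.5 to 10 N) (value of joint clamp_lever below 0.3 rad and contact force between depth_stop and capacitor between 0.5 and 10 N), for 0.2 s.
3. the clamp lever is tight (above 0.85 rad) with the foot still bearing on the capacitor (value of joint clamp_lever above 0.85 rad and contact force between depth_stop and capacitor between 0.5 and 10 N), for 0.2 s.
At the end, for the whole second after the job is handed in: The foot bears on the capacitor with 0.5 to 10 N, the stop is at rest, the clamp lever is beyond 0.85 rad, and the capacitor stands upright on the anvil within 10 mm of the stop's axis (all of step 3 and linear speed of depth_stop below 0.005 m/s and horizontal distance between capacitor and height_stand below 0.01 m and angle between capacitor's own z axis and vertical below 0.06 rad); the robot touches nothing.
It fails at once if the stop presses on the capacitor with more than 18 N (contact force between depth_stop and capacitor above 18 N).
It fails at once if the capacitor is shifted more than 6 mm (distance of capacitor from where it was at the start of the episode above 0.006 m).
It fails at once if the spare capacitor, beaker or multimeter is moved more than 15 mm (distance of any of spare_capacitor, glass_beaker, meter from where it was at the start of the episode above 0.015 m).
It also fails if it takes over 61 s, if anything falls off the work surface, if the arm or the gripper's body presses on something with over 40 N, if the wrist force passes 120 N, or if a joint passes its speed limit or range.

ROBOT

A 6-joint arm with a two-finger parallel gripper is mounted at the origin on a cart in front of the work surface, level with it; the furniture and walls round the work are solid. World frame = base frame: x ahead of the robot, y to its left, z up, the work surface at z = 0. Lengths are in m, angles in rad, forces in N, time in s.
With the tool pointing down it reaches from about 0.375 to 0.925 m from the base axis. Payload 5.7 kg.
Tool frame: the origin (TCP) lies midway between the tips of the shut fingers; the grasp point (between the pads) lies 19 mm behind it (ctrl.grip_point_offset is the distance from the TCP to the grasp point, in m); z points along the fingers, y is the line along which they close (so a half turn about z gives the same grasp; the last joint's range is limited). The gripper opens to 88 mm and grips with 3 to 60 N. Pads are 20 mm wide; open, the fingers measure 115 mm over their backs; the gripper's body (75 mm by 178 mm) begins 61 mm behind the grasp point.
Start: joints at [-1.306, 0.359, 1.51, -0, 1.272, -0.115], TCP at [0.222, -0.557, 0.223] pointing down, gripper open.
Joint ranges: [-2.97, 2.97], [-1.01, 2.36], [0.21, 2.38], [-0.96, 4.11], [0.2, 2.71], [-2.98, 2.98]. Speed limits (rad/s): [2.39, 2.39, 3.14, 3.14, 3.14, 3.14].

INTERFACE

Orientations are given as a 3x3 rotation matrix whose columns are the frame's x, y, z axes.
In Python, from rig import ctrl, grab_frame gives the robot as it stands.
- The arm moves only by the tool jog_arm, never from a script. Its argument "commands" is a list of rows, each an object with "slide": the shift along the world's x, y, z as a fraction of full scale, a list of three; "roll": the turn about the world's z as a fraction of full scale. A call has 1 to 5 rows; each row is the pose to reach, as a shift and turn from the pose commanded when the call began, turning the shorter way round; what a row does not reach only later rows make up. Full scale, the value 1, is 0.2 m for a shift and 180 degrees for a turn. A row lasts 1/12 s, in which the tool goes at most 41.7 mm and 7.16 degrees, less where a joint would pass 70% of its speed; a pose out of reach is approached as far as the arm can. A call with a number of a shift or a turn outside -1 to 1 is refused whole. A call with a gripper value outside its range is refused whole. "hand" is the opening, from 0 (shut) to 1 (fully open), set as the call begins (left out, the last holds). The fingers move at their own pace and stop on an object; "newtons" is the grip in N (left out, the last holds). Time passes only in rows, so rows that repeat a pose let the fingers close. It gives the time, the measured TCP pose, the force, the opening and the grip force at its end, in the units of the state.
- ctrl.get_obs(): the state, without advancing time (a new reading comes with each control period).
- grab_frame(name): name is "scene" or "top"; returns a dict with "frame" (400x640x3 uint8, red, green, blue), "fx", "fy", "cx", "cy" (pixels), "rvec" (rotation vector, rad) and "tvec" (3), from world to camera coordinates, as OpenCV has them. Camera axes: x right, y down, z forward; pixel columns grow to the right and rows downward; lengths in m; the calibration is good to about 2 mm. A picture is of the moment at which its call begins. There is no depth.
- ctrl.hand_in(): hands the job in; it is judged then, once.
The state is a dict: "time": time; "joint_positions": joint angles; "qd": joint speeds; "tau": joint torques, N m; "tool_pos": TCP position; "tool_rot": TCP orientation; "force": force on the tool from outside, world axes, zero at the start; "moment": the same for the moment, N m; "width": finger opening in m; "grasp_force": force on a finger pad.
Only numpy, scipy, OpenCV 4.12 (cv2) and the standard library are available. Lean on these libraries where they do the work, as an engineer would, in place of code of your own. Each camera call takes 0.05 s, during which the arm holds its last target. There are 200 camera calls.

## Working session

There is one attempt and no reset: what is moved stays moved. The work goes in short steps, Python scripts to look and compute and a tool call to move; the robot and the scene stay as the last step left them, time stands still between calls to the robot, and variables do not carry over. Pictures are saved under pics/ and viewed, at most 10 in all, crops included, and the job is handed in when it is done.

Besides the shell and the picture viewer there is one more tool, called after "Request:" as a command line: name --argument value ..., lists and objects as JSON in quotes. jog_arm: Moves the arm, as the interface text tells. Shift numbers are shares of 0.2 m and turn numbers shares of 180 degrees, none past 1 either way. Its arguments: {"type":"object","properties":{"commands":{"type":"array","items":{"type":"object","properties":{"slide":{"type":"array","items":{"type":"number"}},"roll":{"type":"number"}}}},"hand":{"type":"number"},"newtons":{"type":"number"}},"required":["commands"]}

```bash
mkdir -p pics; cat > h.py <<'E'
import numpy as np, cv2
from rig import ctrl, grab_frame
def ray(f,u,v):
    R=cv2.Rodrigues(np.array(f["rvec"],float))[0]; t=np.array(f["tvec"],float).ravel()
    d=R.T@np.array([(u-f["cx"])/f["fx"],(v-f["cy"])/f["fy"],1.]); return -R.T@t,d
def onz(f,u,v,z):
    o,d=ray(f,u,v); return o+d*(z-o[2])/d[2]
def proj(f,p):
    K=np.array([[f["fx"],0,f["cx"]],[0,f["fy"],f["cy"]],[0,0,1.]])
    return cv2.projectPoints(np.array(p,float).reshape(-1,1,3),np.array(f["rvec"],float),np.array(f["tvec"],float),K,None)[0].reshape(-1,2)
def tri(f1,p1,f2,p2):
    A=[];b=[]
    for f,p in((f1,p1),(f2,p2)):
        o,d=ray(f,*p);d/=np.linalg.norm(d);P=np.eye(3)-np.outer(d,d);A.append(P);b.append(P@o)
    A=np.vstack(A);b=np.hstack(b);x=np.linalg.lstsq(A,b,rcond=None)[0];return x,np.linalg.norm(A@x-b)
E
python3 - <<'E'
from h import *
import pickle
o=ctrl.get_obs();print(o["time"],o["tool_pos"],o["tool_rot"],o["width"])
F={}
for n in("scene","top"):
    F[n]=f=grab_frame(n);cv2.imwrite(f"pics/{n}0.png",f["frame"][:,:,::-1]);print(n,f["fx"],ray(f,320,200))
pickle.dump(F,open("f0.pkl","wb"))
E
```

```text
0.0 [ 0.22224358 -0.55658805  0.2218297 ] [[ 9.28757740e-01  3.70686957e-01 -4.90045017e-04]
 [ 3.70687234e-01 -9.28756153e-01  1.72727272e-03]
 [ 1.85145141e-04 -1.78587134e-03 -9.99998388e-01]] 0.08784581712725013
scene 510.5550362150921 (array([-0.03597489,  1.04768772,  1.15183781]), array([ 0.33275962, -0.63363872, -0.6985421 ]))
top 503.2502529000476 (array([0.15811877, 0.11239916, 1.71606343]), array([ 0.1963357 , -0.01022417, -0.98051076]))
```

View pics/scene0.png

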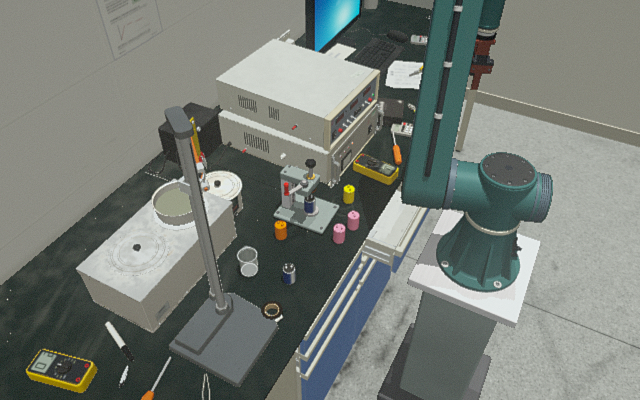

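View pics/top0.png

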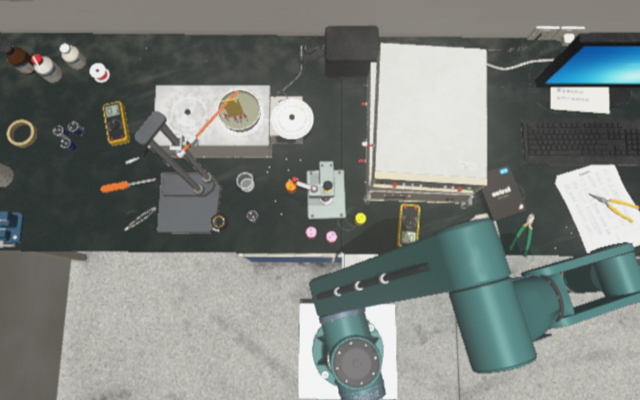

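Scene view: the height stand is at about (307,200), with the blue capacitor under the stop at (311,205). The spare blue can is at (288,273) and the beaker at (248,262); the orange, pink and yellow cans are decoys. In the top view the stand is at about (327,190). I'll confirm this in an enlarged crop.

```bash
python3 - <<'E'
import pickle,cv2,numpy as np
F=pickle.load(open("f0.pkl","rb"))
a=cv2.resize(F["scene"]["frame"][150:240,260:365,::-1],None,fx=6,fy=6,interpolation=cv2.INTER_CUBIC)[:, :400*2]
b=cv2.resize(F["top"]["frame"][150:240,275:375,::-1],None,fx=6,fy=6,interpolation=cv2.INTER_CUBIC)
cv2.imwrite("pics/c_s.png",a);cv2.imwrite("pics/c_t.png",b)
E
```

```text
(no output)
```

View pics/c_s.png

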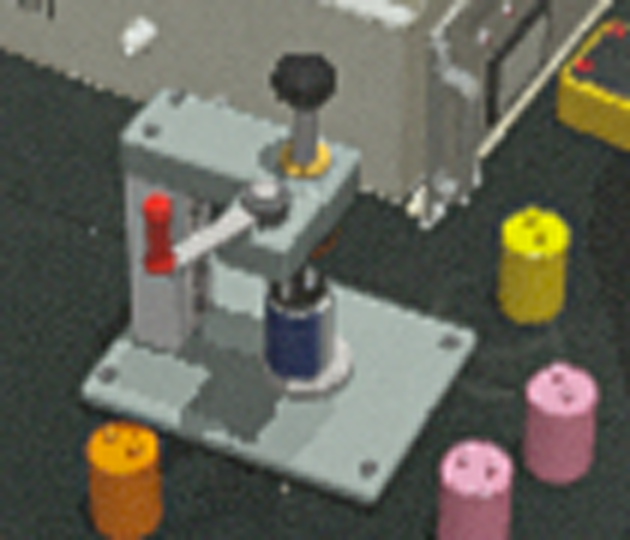

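View pics/c_t.png

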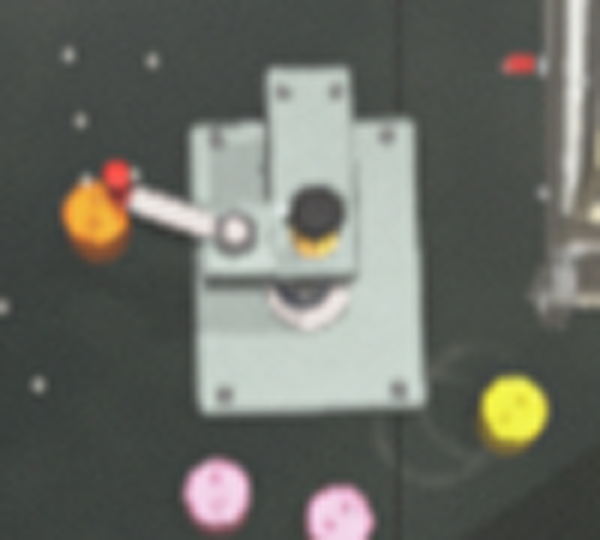

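The crops confirm the red peg on the +x (clamped) side at scene (286,183) / top (294.7,179), the black knob at scene (310.5,163.5) / top (327.7,185.5), and the blue can under the foot. Now for the positions.

```bash
python3 - <<'E'
import pickle
from h import *
F=pickle.load(open("f0.pkl","rb"));s,t=F["scene"],F["top"]
def cen(f,box,m,label):
    x0,y0,x1,y1=box;I=f["frame"][y0:y1,x0:x1];M=m(cv2.cvtColor(I,cv2.COLOR_RGB2HSV).astype(int)).astype(np.uint8)
    n,l,st,c=cv2.connectedComponentsWithStats(M);k=1+np.argmax(st[1:,4]);p=c[k]+[x0,y0];print(label,p,st[k]);return p,st[k]+np.array([x0,y0,0,0,0])
red=lambda h:((h[...,0]<8)|(h[...,0]>172))&(h[...,1]>150)&(h[...,2]>120)
blk=lambda h:h[...,2]<75
ps,bs=cen(s,(280,178,295,200),red,"peg s"); pt,bt=cen(t,(288,172,300,184),red,"peg t")
ks,_=cen(s,(303,156,318,169),blk,"knob s"); kt,_=cen(t,(319,178,335,191),blk,"knob t")
print("peg top by plane",onz(t,*pt,.205),"tri",tri(s,(bs[0]+bs[2]/2-.5,bs[1]+2),t,pt))
print("knob",tri(s,ks,t,kt),onz(t,*kt,.218))
pv=(275+(235+.5)/6-.5,150+(230.5)/6-.5);print("pivot",[onz(t,*pv,z) for z in(.17,.18)])
# base corners holes / edges at z~0.012
for c in((192,125),(414,120),(425,405),(200,412)): print(onz(t,275+c[0]/6-.4,150+c[1]/6-.4,.012))
# arm top edges z .158
for c in((268,68),(350,68),(354,272),(206,272)): print("arm",onz(t,275+c[0]/6-.4,150+c[1]/6-.4,.158))
E
```

```text
peg s [285.90697674 188.72093023] [ 4  5  5 12 43]
peg t [293.66666667 179.47619048] [ 4  5  4  7 21]
knob s [310.17105263 162.77631579] [ 2  3 11  9 76]
knob t [325.66666667 187.        ] [5 7 5 4 6]
peg top by plane [0.52445588 0.17844447 0.205     ] tri (array([0.52574264, 0.17876947, 0.20190317]), np.float64(0.0007813106046849979))
knob (array([0.50150486, 0.08071365, 0.21804231]), np.float64(0.004054584892069157)) [0.49872974 0.07980573 0.218     ]
pivot [array([0.50629018, 0.11626338, 0.17      ]), array([0.50403819, 0.11623838, 0.18      ])]
[0.60421358 0.14229384 0.012     ]
[0.60860435 0.01296719 0.012     ]
[0.44041552 0.00689785 0.012     ]
[0.43505228 0.13548464 0.012     ]
arm [0.59787603 0.09952281 0.158     ]
arm [0.59834939 0.05567766 0.158     ]
arm [0.4868998  0.05324706 0.158     ]
arm [0.48608534 0.13129329 0.158     ]
```

```bash
python3 - <<'E'
import pickle
from h import *
F=pickle.load(open("f0.pkl","rb"));s,t=F["scene"],F["top"]
g=t["frame"][178:194,318:338].max(2);print(g)
for th in (75,85,100):
    M=np.zeros((400,640),np.uint8);M[180:190,320:335]=t["frame"][180:190,320:335].max(2)<th
    n,l,st,c=cv2.connectedComponentsWithStats(M);k=1+np.argmax(st[1:,4]);print(th,c[k],st[k],onz(t,*c[k],.215),tri(s,(310.2,163),t,c[k]))
E
```

```text
[[148 133 179 206 206 205 205 208 209 209 207 205 206 205 203 189 182 199
  206 205]
 [160 136 177 205 207 207 207 204 205 203 202 202 204 206 202 185 182 201
  206 204]
 [166 137 177 207 208 207 199 185 176 172 170 175 190 203 202 186 180 201
  206 207]
 [165 138 174 204 207 197 170 133 114 106 103 117 152 182 197 186 177 199
  208 207]
 [170 142 176 206 204 172 121  85  79  77  75  79 102 139 177 183 171 197
  207 208]
 [180 164 187 212 200 145  88  75  78  78  78  77  79 100 150 178 170 198
  208 208]
 [197 194 204 222 208 133  77  76  80  82  79  81  78  86 139 178 175 199
  209 209]
 [207 208 213 221 195 117  71  80  81  83  82  82  79  82 133 182 181 201
  210 210]
 [207 208 207 202 156  94  70  77  83  84  84  83  78  87 141 185 184 201
  209 208]
 [200 207 201 200 163 110  79  74  78  81  80  77  78 105 168 193 186 202
  209 209]
 [200 201 195 203 191 154 104  78  70  71  72  86 113 137 192 198 184 202
  210 211]
 [198 197 196 206 202 177 141 125 103  88 109 144 180 179 203 199 180 201
  209 210]
 [201 202 198 206 202 179 176 191 179 156 187 209 226 209 208 200 181 201
  210 210]
 [211 212 201 200 195 182 193 223 226 217 231 227 219 209 209 200 183 201
  208 212]
 [218 216 204 194 190 183 179 205 219 219 222 210 199 206 208 202 186 203
  209 211]
 [219 217 211 194 191 188 187 192 194 195 199 205 206 209 210 203 188 202
  210 211]]
75 [325.66666667 187.        ] [324 185   5   4   6] [0.49941184 0.07974046 0.215     ] (array([0.50158244, 0.08065585, 0.21718271]), np.float64(0.003882640558144815))
85 [327.1627907  185.04651163] [324 182   8   7  43] [0.50558932 0.07519633 0.215     ] (array([0.50692947, 0.07530778, 0.21178131]), np.float64(0.000864761458975047))
100 [327.16 185.1 ] [323 182   9   8  50] [0.50542127 0.07520401 0.215     ] (array([0.50682653, 0.07534051, 0.21182083]), np.float64(0.0009732402677270547))
```

Request:
jog_arm --commands '[{"slide":[0.06,0.1,0.15],"roll":0.038},{"slide":[0.12,0.2,0.3],"roll":0.076},{"slide":[0.18,0.3,0.45],"roll":0.114},{"slide":[0.24,0.4,0.6],"roll":0.152},{"slide":[0.3,0.5,0.75],"roll":0.19}]' --hand 0.5

```text
time: 0.52
tool_pos: [0.2826, -0.4558, 0.3736]
tool_rot: [[0.555, 0.832, -0.0], [0.832, -0.555, 0.001], [0.001, -0.001, -1.0]]
force: [1.0, 0.0, 0.1]
width: 0.0578
grasp_force: 0.0
```

Request:
jog_arm --commands '[{"slide":[0.08,0.16,0.03],"roll":0.038},{"slide":[0.16,0.32,0.06],"roll":0.076},{"slide":[0.24,0.48,0.09],"roll":0.114},{"slide":[0.32,0.64,0.12],"roll":0.152},{"slide":[0.4,0.8,0.15],"roll":0.19}]'

```text
time: 0.93
tool_pos: [0.3626, -0.2954, 0.4026]
tool_rot: [[-0.008, 1.0, -0.0], [1.0, 0.008, 0.0], [0.0, -0.0, -1.0]]
force: [0.9, 0.9, 0.1]
width: 0.044
grasp_force: 0.0
```

Request:
jog_arm --commands '[{"slide":[0.06,0.2,0]},{"slide":[0.12,0.4,0]},{"slide":[0.18,0.6,0]},{"slide":[0.24,0.8,0]},{"slide":[0.3,1.0,0]}]'

```text
$.commands[0]: bad value
```

Request:
jog_arm --commands '[{"slide":[0.06,0.2,0]},{"slide":[0.12,0.4,0]},{"slide":[0.18,0.6,0]},{"slide":[0.24,0.8,0]},{"slide":[0.3,1.0,0]}]'

```text
$.commands[0]: bad value
```

Request:
jog_arm --commands '[{"slide":[0.06,0.19,0],"roll":0},{"slide":[0.12,0.38,0],"roll":0},{"slide":[0.18,0.57,0],"roll":0},{"slide":[0.24,0.76,0],"roll":0},{"slide":[0.3,0.95,0],"roll":0}]'

```text
time: 1.35
tool_pos: [0.4222, -0.1052, 0.4024]
tool_rot: [[-0.002, 1.0, -0.0], [1.0, 0.002, 0.0], [0.0, -0.0, -1.0]]
force: [0.1, -0.1, -0.5]
width: 0.0434
grasp_force: 0.0
```

Request:
jog_arm --commands '[{"slide":[0.06,0.19,0],"roll":0},{"slide":[0.12,0.38,0],"roll":0},{"slide":[0.18,0.57,0],"roll":0},{"slide":[0.24,0.76,0],"roll":0},{"slide":[0.3,0.95,0],"roll":0}]'

```text
time: 1.77
tool_pos: [0.4823, 0.0849, 0.4024]
tool_rot: [[-0.003, 1.0, -0.0], [1.0, 0.003, -0.0], [-0.0, -0.0, -1.0]]
force: [0.9, -0.5, -0.3]
width: 0.0439
grasp_force: 0.0
```

Request:
jog_arm --commands '[{"slide":[0.1,0.2,-0.1],"roll":0},{"slide":[0.2,0.4,-0.2],"roll":0},{"slide":[0.22,0.47,-0.4],"roll":0},{"slide":[0.22,0.47,-0.4],"roll":0},{"slide":[0.22,0.47,-0.4],"roll":0}]'

```text
time: 2.18
tool_pos: [0.5241, 0.1776, 0.3186]
tool_rot: [[-0.005, 1.0, -0.008], [1.0, 0.005, -0.002], [-0.002, -0.008, -1.0]]
force: [-0.9, 0.1, 0.4]
width: 0.044
grasp_force: 0.0
```

Request:
jog_arm --commands '[{"slide":[0,0,-0.2],"roll":0},{"slide":[0,0,-0.4],"roll":0},{"slide":[0,0,-0.5],"roll":0},{"slide":[0,0,-0.5],"roll":0}]'

```text
time: 2.52
tool_pos: [0.5233, 0.1746, 0.2196]
tool_rot: [[-0.002, 1.0, -0.008], [1.0, 0.002, -0.002], [-0.002, -0.008, -1.0]]
force: [-0.8, -0.0, 0.7]
width: 0.0438
grasp_force: 0.0
```

```bash
python3 - <<'E'
from h import *
f=grab_frame("scene");t=grab_frame("top")
a=cv2.resize(f["frame"][130:220,250:350,::-1],None,fx=4,fy=4,interpolation=cv2.INTER_CUBIC)
b=cv2.resize(t["frame"][140:230,270:370,::-1],None,fx=4,fy=4,interpolation=cv2.INTER_CUBIC)
cv2.imwrite("pics/g1.png",np.hstack([a,b]))
E
```

```text
(no output)
```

View pics/g1.png

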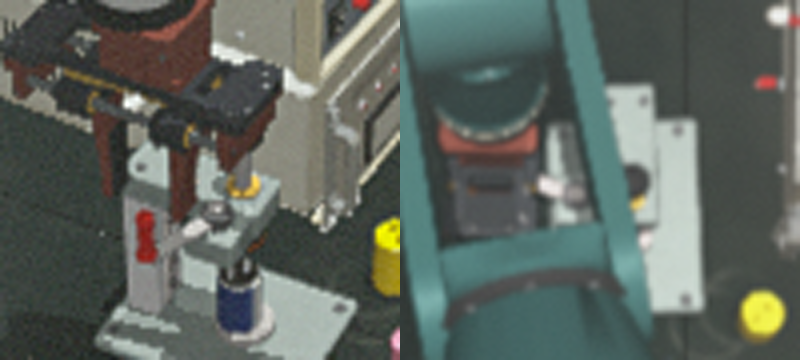

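Scene crop: the finger tips at (105,195) and (180,220) straddle the red peg at (145,212). I'll go down around it.

Request:
jog_arm --commands '[{"slide":[0,0.02,-0.1],"roll":0},{"slide":[0.01,0.02,-0.2],"roll":0},{"slide":[0.01,0.02,-0.2],"roll":0},{"slide":[0.01,0.02,-0.2],"roll":0}]'

```text
time: 2.95
tool_pos: [0.5294, 0.1805, 0.1845]
tool_rot: [[-0.002, 1.0, 0.002], [1.0, 0.002, 0.0], [0.0, 0.002, -1.0]]
force: [0.0, -0.3, -0.1]
width: 0.0438
grasp_force: 0.0
```

Request:
jog_arm --commands '[{"slide":[0,0,-0.02],"roll":0},{"slide":[-0.03,0.0,-0.03],"roll":0},{"slide":[-0.07,0.0,-0.03],"roll":0},{"slide":[-0.11,0.01,-0.03],"roll":0},{"slide":[-0.15,0.01,-0.03],"roll":0}]' --hand 0.25

```text
time: 3.37
tool_pos: [0.5006, 0.1843, 0.1782]
tool_rot: [[-0.003, 1.0, 0.006], [1.0, 0.003, 0.003], [0.003, 0.006, -1.0]]
force: [5.6, 4.2, -0.4]
width: 0.0218
grasp_force: 2.9
```

Request:
jog_arm --commands '[{"slide":[-0.04,-0.01,0],"roll":0},{"slide":[-0.08,-0.02,0],"roll":0},{"slide":[-0.12,-0.03,0],"roll":0},{"slide":[-0.16,-0.05,0],"roll":0},{"slide":[-0.16,-0.05,0],"roll":0}]'

```text
time: 3.78
tool_pos: [0.4666, 0.1731, 0.1781]
tool_rot: [[-0.003, 1.0, 0.004], [1.0, 0.003, 0.001], [0.001, 0.004, -1.0]]
force: [1.7, 1.0, 0.5]
width: 0.0219
grasp_force: 0.7
```

Request:
jog_arm --commands '[{"slide":[-0.02,-0.01,0],"roll":0},{"slide":[-0.04,-0.02,0],"roll":0},{"slide":[-0.04,-0.02,0],"roll":0}]'

```text
time: 4.03
tool_pos: [0.4643, 0.1709, 0.1787]
tool_rot: [[-0.002, 1.0, 0.013], [1.0, 0.002, 0.004], [0.004, 0.013, -1.0]]
force: [12.7, 6.9, -3.9]
width: 0.0219
grasp_force: 6.4
```

The lever is at its open stop: the force jumped to 13 N at the predicted end position. Next I back off, lift and move over the knob with the fingers shut.

Request:
jog_arm --commands '[{"slide":[0.03,0.015,0],"roll":0},{"slide":[0.03,0.015,0.1],"roll":0},{"slide":[0.03,0.015,0.25],"roll":0},{"slide":[0.03,0.015,0.37],"roll":0},{"slide":[0.03,0.015,0.37],"roll":0}]'

```text
time: 4.45
tool_pos: [0.4665, 0.1722, 0.255]
tool_rot: [[-0.003, 1.0, 0.006], [1.0, 0.003, 0.001], [0.001, 0.006, -1.0]]
force: [0.6, -0.2, 0.5]
width: 0.0216
grasp_force: 0.0
```

Request:
jog_arm --commands '[{"slide":[0.08,-0.16,0],"roll":0},{"slide":[0.14,-0.32,0],"roll":0},{"slide":[0.18,-0.46,0],"roll":0},{"slide":[0.18,-0.5,0],"roll":0},{"slide":[0.18,-0.5,0],"roll":0}]' --hand 0

```text
time: 4.87
tool_pos: [0.4995, 0.0701, 0.2498]
tool_rot: [[0.0, 1.0, -0.003], [1.0, -0.0, -0.0], [-0.0, -0.003, -1.0]]
force: [0.7, 0.3, -0.6]
width: 0.0006
grasp_force: 0.0
```

```bash
python3 - <<'E'
from h import *
o=ctrl.get_obs();print(o["time"],o["tool_pos"],o["force"],o["width"])
f=grab_frame("scene")
a=cv2.resize(f["frame"][130:220,250:350,::-1],None,fx=6,fy=6,interpolation=cv2.INTER_CUBIC)
cv2.imwrite("pics/g2.png",a)
E
```

```text
4.8667 [0.49954682 0.07010979 0.24981179] [ 0.65955236  0.32465201 -0.55758807] 0.000561502214327977
```

View pics/g2.png

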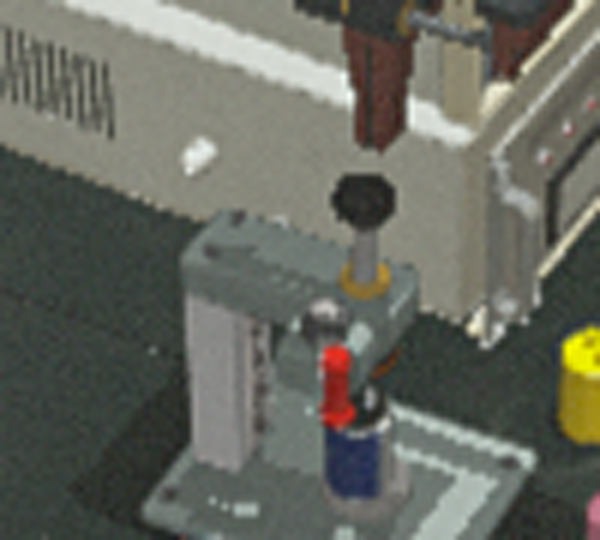

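Crop: the lever (peg at (337,385)) is open. The shut finger tips at (378,150) sit just above and slightly in front of the knob at (362,195). I'll correct by +6/+5 mm and come down.

Request:
jog_arm --commands '[{"slide":[0.03,0.025,-0.04],"roll":0},{"slide":[0.03,0.025,-0.1],"roll":0},{"slide":[0.03,0.025,-0.13],"roll":0},{"slide":[0.03,0.025,-0.16],"roll":0},{"slide":[0.03,0.025,-0.18],"roll":0}]'

```text
time: 5.33
tool_pos: [0.5055, 0.0783, 0.2138]
tool_rot: [[-0.004, 1.0, -0.002], [1.0, 0.004, 0.001], [0.001, -0.002, -1.0]]
force: [-1.3, 2.2, 4.3]
width: 0.0006
grasp_force: 2.1
```

Request:
jog_arm --commands '[{"slide":[0,0,-0.015],"roll":0},{"slide":[0,0,-0.03],"roll":0},{"slide":[0,0,-0.045],"roll":0},{"slide":[0,0,-0.06],"roll":0},{"slide":[0,0,-0.06],"roll":0}]'

```text
time: 5.75
tool_pos: [0.5066, 0.0767, 0.2023]
tool_rot: [[-0.003, 1.0, 0.0], [1.0, 0.003, -0.0], [-0.0, 0.0, -1.0]]
force: [-0.5, 0.4, 0.1]
width: -0.0001
grasp_force: 0.0
```

Request:
jog_arm --commands '[{"slide":[0,0,-0.01],"roll":0},{"slide":[0,0,-0.02],"roll":0},{"slide":[0,0,-0.03],"roll":0},{"slide":[0,0,-0.04],"roll":0},{"slide":[0,0,-0.05],"roll":0}]'

```text
time: 6.17
tool_pos: [0.5068, 0.0765, 0.1926]
tool_rot: [[-0.003, 1.0, 0.001], [1.0, 0.003, -0.0], [-0.0, 0.001, -1.0]]
force: [-0.3, 0.2, 3.9]
width: 0.0009
grasp_force: 2.0
```

Request:
jog_arm --commands '[{"slide":[0,0,-0.005],"roll":0},{"slide":[0,0,-0.01],"roll":0}]'

```text
time: 6.33
tool_pos: [0.5068, 0.0765, 0.1906]
tool_rot: [[-0.003, 1.0, 0.0], [1.0, 0.003, -0.0], [-0.0, 0.0, -1.0]]
force: [0.2, 0.0, 4.1]
width: 0.0004
grasp_force: 1.9
```

Request:
jog_arm --commands '[{"slide":[0,0,-0.005],"roll":0},{"slide":[0,0,-0.01],"roll":0}]'

```text
time: 6.5
tool_pos: [0.5067, 0.0765, 0.1886]
tool_rot: [[-0.003, 1.0, 0.001], [1.0, 0.003, -0.0], [-0.0, 0.0, -1.0]]
force: [-0.0, -1.6, 2.7]
width: 0.0002
grasp_force: 1.9
```

Request:
jog_arm --commands '[{"slide":[0,0,-0.0025],"roll":0},{"slide":[0,0,-0.005],"roll":0}]'

```text
time: 6.67
tool_pos: [0.5067, 0.0766, 0.1877]
tool_rot: [[-0.003, 1.0, 0.0], [1.0, 0.003, -0.0], [-0.0, 0.0, -1.0]]
force: [0.1, -1.9, 4.2]
width: 0.0002
grasp_force: 1.8
```

Request:
jog_arm --commands '[{"slide":[0,0,-0.0025],"roll":0},{"slide":[0,0,-0.005],"roll":0}]'

```text
time: 6.83
tool_pos: [0.5067, 0.0766, 0.1867]
tool_rot: [[-0.003, 1.0, 0.0], [1.0, 0.003, -0.0], [-0.0, 0.0, -1.0]]
force: [1.2, -2.0, 3.2]
width: 0.0005
grasp_force: 1.9
```

Request:
jog_arm --commands '[{"slide":[0,0,-0.0025],"roll":0},{"slide":[0,0,-0.005],"roll":0}]'

```text
time: 7.0
tool_pos: [0.5067, 0.0766, 0.1858]
tool_rot: [[-0.003, 1.0, 0.001], [1.0, 0.003, -0.0], [-0.0, 0.001, -1.0]]
force: [0.7, -2.6, 5.7]
width: 0.0008
grasp_force: 3.0
```

Request:
jog_arm --commands '[{"slide":[0,0,-0.0025],"roll":0}]'

```text
time: 7.08
tool_pos: [0.5067, 0.0766, 0.1854]
tool_rot: [[-0.003, 1.0, 0.001], [1.0, 0.003, -0.0], [-0.0, 0.001, -1.0]]
force: [-0.1, -2.7, 7.2]
width: 0.0003
grasp_force: 3.5
```

Request:
jog_arm --commands '[{"slide":[0,0,-0.0025],"roll":0},{"slide":[0,0,-0.0025],"roll":0}]'

```text
time: 7.25
tool_pos: [0.5067, 0.0766, 0.185]
tool_rot: [[-0.003, 1.0, 0.001], [1.0, 0.003, -0.0], [-0.0, 0.001, -1.0]]
force: [-0.2, -2.6, 6.2]
width: 0.0008
grasp_force: 3.1
```

Contact: the force rose from the steady 4 N to about 7 N at z = 0.185, about 4 N on the foot. I'll hold briefly, lift straight up and return to the peg.

Request:
jog_arm --commands '[{"slide":[0,0,0],"roll":0},{"slide":[0,0,0],"roll":0},{"slide":[0,0,0],"roll":0},{"slide":[0,0,0.02],"roll":0},{"slide":[0,0,0.15],"roll":0}]'

```text
time: 7.67
tool_pos: [0.5026, 0.0771, 0.211]
tool_rot: [[-0.003, 1.0, -0.01], [1.0, 0.003, 0.001], [0.001, -0.01, -1.0]]
force: [0.1, -0.4, -0.7]
width: 0.0004
grasp_force: 0.0
```

Request:
jog_arm --commands '[{"slide":[0,0,0.2],"roll":0},{"slide":[-0.07,0.18,0.2],"roll":0},{"slide":[-0.15,0.38,0.2],"roll":0},{"slide":[-0.2,0.47,0.2],"roll":0},{"slide":[-0.2,0.47,0.2],"roll":0}]' --hand 0.4

```text
time: 8.08
tool_pos: [0.4633, 0.1741, 0.2543]
tool_rot: [[-0.006, 1.0, -0.003], [1.0, 0.006, 0.002], [0.002, -0.003, -1.0]]
force: [-0.6, 0.2, 0.3]
width: 0.0304
grasp_force: 0.0
```

Request:
jog_arm --commands '[{"slide":[0,0,0],"roll":0},{"slide":[0,0,0],"roll":0}]'

```text
time: 8.25
tool_pos: [0.4662, 0.1705, 0.2543]
tool_rot: [[-0.003, 1.0, -0.001], [1.0, 0.003, -0.0], [-0.0, -0.001, -1.0]]
force: [-0.2, 0.0, -0.3]
width: 0.0349
grasp_force: 0.0
```

Request:
jog_arm --commands '[{"slide":[0.01,0,-0.15],"roll":0},{"slide":[0.01,0,-0.3],"roll":0},{"slide":[0.01,0,-0.38],"roll":0},{"slide":[0.01,0,-0.38],"roll":0}]'

```text
time: 8.58
tool_pos: [0.4661, 0.169, 0.175]
tool_rot: [[-0.001, 1.0, -0.007], [1.0, 0.001, -0.002], [-0.002, -0.007, -1.0]]
force: [-0.4, 0.0, 0.4]
width: 0.0351
grasp_force: 0.0
```

Request:
jog_arm --commands '[{"slide":[0.0,0,0],"roll":0},{"slide":[0.04,0.02,0],"roll":0},{"slide":[0.08,0.035,0],"roll":0},{"slide":[0.12,0.045,0],"roll":0},{"slide":[0.16,0.055,0],"roll":0}]' --hand 0.25

```text
time: 9.0
tool_pos: [0.4987, 0.1834, 0.1792]
tool_rot: [[-0.002, 1.0, -0.005], [1.0, 0.002, 0.003], [0.003, -0.005, -1.0]]
force: [-8.0, 5.4, -0.8]
width: 0.0222
grasp_force: 3.5
```

Request:
jog_arm --commands '[{"slide":[0.04,0,0],"roll":0},{"slide":[0.08,-0.01,0],"roll":0},{"slide":[0.12,-0.015,0],"roll":0},{"slide":[0.16,-0.03,0],"roll":0},{"slide":[0.16,-0.03,0],"roll":0}]'

```text
time: 9.42
tool_pos: [0.5333, 0.1767, 0.1796]
tool_rot: [[-0.002, 1.0, -0.001], [1.0, 0.002, 0.002], [0.002, -0.001, -1.0]]
force: [-2.9, 2.6, -0.7]
width: 0.022
grasp_force: 1.4
```

Request:
jog_arm --commands '[{"slide":[0.015,-0.005,0],"roll":0},{"slide":[0.03,-0.015,0],"roll":0},{"slide":[0.03,-0.015,0],"roll":0},{"slide":[0.03,-0.015,0],"roll":0}]'

```text
time: 9.75
tool_pos: [0.5379, 0.1739, 0.1795]
tool_rot: [[-0.002, 1.0, -0.002], [1.0, 0.002, 0.002], [0.002, -0.002, -1.0]]
force: [-5.9, 3.3, -1.2]
width: 0.0221
grasp_force: 2.5
```

Now I unload the finger, lift away and check with a picture.

Request:
jog_arm --commands '[{"slide":[-0.02,0,0],"roll":0},{"slide":[-0.02,0,0.1],"roll":0},{"slide":[-0.02,0,0.3],"roll":0},{"slide":[-0.02,0,0.5],"roll":0},{"slide":[-0.02,0,0.7],"roll":0}]'

```text
time: 10.17
tool_pos: [0.5352, 0.1726, 0.3217]
tool_rot: [[-0.003, 1.0, 0.002], [1.0, 0.003, 0.0], [0.0, 0.002, -1.0]]
force: [0.7, -0.4, -0.2]
width: 0.022
grasp_force: 0.0
```

Request:
jog_arm --commands '[{"slide":[0,0,0.1],"roll":0},{"slide":[-0.2,0,0.2],"roll":0},{"slide":[-0.4,0,0.2],"roll":0},{"slide":[-0.5,0,0.2],"roll":0},{"slide":[-0.5,0,0.2],"roll":0}]'

```text
time: 10.58
tool_pos: [0.4315, 0.1728, 0.3611]
tool_rot: [[-0.004, 1.0, 0.003], [1.0, 0.004, 0.001], [0.001, 0.003, -1.0]]
force: [-0.7, 0.1, 0.1]
width: 0.0219
grasp_force: 0.0
```

```bash
python3 - <<'E'
from h import *
import pickle
o=ctrl.get_obs();print(o["time"],o["tool_pos"],o["force"])
f=grab_frame("scene")
F=pickle.load(open("f0.pkl","rb"))
a=cv2.resize(f["frame"][150:230,265:345,::-1],None,fx=5,fy=5,interpolation=cv2.INTER_CUBIC)
b=cv2.resize(F["scene"]["frame"][150:230,265:345,::-1],None,fx=5,fy=5,interpolation=cv2.INTER_CUBIC)
cv2.imwrite("pics/g3.png",np.hstack([b,a]))
E
```

```text
10.5833 [0.43146242 0.17278156 0.36106516] [-0.71147118  0.08837051  0.06769967]
```

View pics/g3.png

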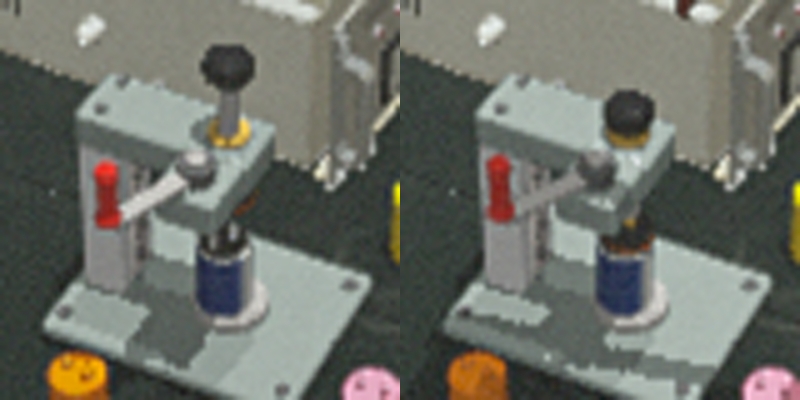

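After (right half): the foot bears on the upright blue can at (625,245). The peg at (500,190) is slightly past its starting clamped position, and the robot is clear. Handing in.

```bash
python3 -c "
from rig import ctrl
print(ctrl.hand_in())"
```

```text
the job is handed in; nothing more can be done
None
```

I set the stop on the capacitor with an estimated 3–4 N, swung the lever to about 1.05 rad by my estimate to clamp it, moved the robot clear and handed the job in after about 11 s; no verdict came back.

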